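# Lock a linear drive by feeling for its hidden socket

## Task

Lock the linear drive for service: take the red-handled lock pin out of the rack and feel along the black cover band in the drive's groove with its tip until it drops into the lock socket hidden in the band, then seat the pin fully home, upright with its collar on the drive's top face, and let go. Feel gently: at no time push on the drive with more than 25 N, and leave the other pins and the things lying about where they are.

Things in the scene. Friction and masses are not known exactly. Their poses are not given: they have to be found in the camera images.
- drive: Linear drive bolted to the bench: silver extrusion 400 long (its x) x 90 wide (y) x 70 high, blue end plates (418 long overall), black motor on its +x end reaching 286 mm from the origin. Origin: centre of the underside, on the bench. Never moves. Along the middle of its flat top runs an open groove, 14 wide with vertical walls, from x = -85 to +85 mm.
- slot (a point): Centre of the groove, level with the drive's top face, 70 mm above the bench; axes as the drive. The groove's floor is a smooth black cover band 4 mm below the top face. The band is sprung: it starts to sink at about 2 N, then about 1 N more per mm, to a hard stop 8 mm down (about 10 N); it does not move along x.
- slot_near (a point): The -x end of the groove, on its middle line, level with the top face, 85 mm from point slot. The one lock socket is a 13 mm round hole through the band with a 1 mm bevel, on the groove's middle line, anywhere from 30 to 140 mm from this end. A flush black dust plug fills it, so it cannot be seen.
- slot_far (a point): The +x end of the groove, level with the top face. By feel: where the sliding pin comes over the socket the dust plug gives way, the band springs back up round the tip and the upward force drops to almost nothing; on sliding further the tip meets the socket's wall and the sideways force rises.
- plug (a joint): How far the dust plug in the hidden socket is pushed down relative to the band, in m: 0 flush, 0.026 when the pin is fully home. It yields to 0.1 to 0.3 N. It does not tell where the socket is.
- lockpin: Lock pin with a square red handle, 80 long, 70 to 120 g. Origin: centre of its tip; z up along the pin. Steel shaft 9 diameter from z = 0 to 30 with a 2 mm bevelled tip, collar 28 diameter from 30 to 35, handle 18 x 18 (sides along x, y) from 35 to 80. It starts upright in any one of the rack's holes. Fully home, its collar rests on the drive's top face, tip 30 mm below that face.
- pin_grip (a point): Good place to hold the lock pin: on the axis of its handle, 60 mm above the tip.
- rack: Fixed wooden rack block, 180 long (x) x 60 wide (y) x 40 high, origin centre of underside. Three 12 mm holes on its middle line at x = -60, 0, +60 mm, a pin in each: collar on the rack's top, tip 10 mm above the bench, lock pin's handle sides parallel to the rack's within 0.05 rad. Fingers fit either side of the row (closing along y); lift 35 mm to clear.
- bluepin: Bystander: pin of the same form with a round blue handle, in the rack. Origin at its tip. Leave in place.
- yellowpin: Bystander: pin of the same form with a round yellow handle, in the rack. Origin at its tip. Leave in place.
- gear: Bystander: loose brass gear, 41 diameter, 16 high, lying on the bench between drive and rack. Origin centre of underside.
- squeeze: Bystander: white squeeze bottle with red cap, 60 diameter, 150 high, standing to the side. Origin centre of underside.
- driver: Bystander: screwdriver lying on the bench at the robot's right.
- spanner: Bystander: wrench lying on the bench at the robot's left.
- cleaner: Bystander: brass tip-cleaner pot, 76 diameter, 60 high, standing to the side. Origin centre of underside.
Not all that is in view belongs to the job. Several things have the shape of the lockpin; the one meant has the colours described above.

How it is judged:
On the way, in this order (a step that is already met when the one before it is completed fails the run):
1. the lock pin has been lifted out of the rack (z of lockpin in the frame of rack above 0.045 m), for 0.1 s.
2. the pin's tip has dropped into the hidden socket (dust plug pushed down more than 2.5 mm) (value of joint plug above 0.0025 m), for 0.1 s.
At the end, for the whole second after the job is handed in: The lock pin stands in the socket, dust plug pushed in more than 23 mm, its tip less than 43 mm above the bench (40 when home: collar within 3 mm of the drive's top face), less than 0.12 rad from upright, at rest and released (value of joint plug above 0.023 m and z of lockpin in the frame of drive below 0.043 m and angle between lockpin's own z axis and vertical below 0.12 rad and linear speed of lockpin below 0.02 m/s and contact force between lockpin and the fingers below 0.05 N); the robot touches nothing.
It fails at once if the lock pin pushes on the drive, its band or its socket with more than 25 N (contact force between lockpin and drive above 25 N).
It fails at once if the robot itself pushes on the drive with more than 25 N (contact force between the arm and drive above 25 N).
It fails at once if the fingers push on the drive with more than 25 N (contact force between the fingers and drive above 25 N).
It fails at once if another pin or a loose thing on the bench is moved more than 30 mm (distance of any of bluepin, yellowpin, gear, squeeze, driver, spanner, cleaner from where it was at the start of the episode above 0.03 m).
It fails at once if another pin is tipped over (angle between any of bluepin, yellowpin's own z axis and vertical above 0.5 rad).
It also fails if it takes over 72 s, if anything falls off the work surface, if the arm or the gripper's body presses on something with over 40 N, if the wrist force passes 120 N, or if a joint passes its speed limit or range.

## Robot

A 7-joint arm with a two-finger parallel gripper is mounted at the origin on the work surface. World frame = base frame: x ahead of the robot, y to its left, z up, the work surface at z = 0. Lengths are in m, angles in rad, forces in N, time in s.
With the tool pointing down it reaches from about 0.35 to 0.9 m from the base axis. Payload 19.9 kg.
Tool frame: the origin (TCP) lies midway between the tips of the shut fingers; the grasp point (between the pads) lies 19 mm behind it; z points along the fingers, y is the line along which they close (so a half turn about z gives the same grasp; the last joint's range is limited). The gripper opens to 94 mm and grips with 3 to 60 N. Pads are 16 mm wide; open, the fingers measure 119 mm over their backs; the gripper's body (75 mm by 177 mm) begins 78 mm behind the grasp point.
Start: joints at [-1.319, 0.417, -0.01, 1.614, 0.005, 1.111, -0.053], TCP at [0.18, 0.598, 0.205] pointing down, gripper open.
Joint ranges: [-2.81, 2.81], [-0.39, 2.02], [-1.27, 1.25], [0.06, 2.57], [-1.19, 4.33], [0.19, 2], [-2.82, 2.82]. Speed limits (rad/s): [1.89, 1.89, 2.39, 2.39, 3.01, 3.01, 3.01].

## Interface

Orientations are given as a rotation vector (axis times angle).
In Python, from cell import bot gives the robot as it stands.
- The arm moves only by the tool jog_arm, never from a script. Its argument "targets" is one flat list of numbers, 7 for each row, row after row: the turn, a rotation vector about the tool's x, y, z in degrees, then the shift along the tool's x, y, z in cm, then the closure, from -1 (fully open) to 1 (shut). In form: [ax, ay, az, dx, dy, dz, gripper, ax, ay, az, dx, dy, dz, gripper, ...]. A call has 1 to 20 rows; each row shifts and turns the commanded pose from where the row before left it, along the tool's axes as they then stand; what a row does not reach is not made up. A row lasts 1/8 s, in which the tool goes at most 62.5 mm and 10.7 degrees, less where a joint would pass 70% of its speed; a pose out of reach is approached as far as the arm can. A call with a gripper value outside its range is refused whole. The fingers move at their own pace and stop on an object; the grip force is fixed at half the most. Time passes only in rows, so rows that do not move let the fingers close. It gives the time, the measured TCP pose, the force, the opening and the grip force at its end, in the units of the state.
- bot.sense(): the state, without advancing time (a new reading comes with each control period).
- bot.capture(name): name is "side" or "top"; returns the picture (420x560x3 uint8, red, green, blue); there is no depth.
- bot.calibration(name): a dict with "fx", "fy", "cx", "cy" (pixels), "extrinsics" (4x4, takes a point from world to camera coordinates). Camera axes: x right, y down, z forward; pixel columns grow to the right and rows downward; lengths in m; the calibration is good to about 2 mm. A picture is of the moment at which its call begins. calibration takes no time and is no camera call.
- bot.close_job(): hands the job in; it is judged then, once.
The state is a dict: "clock": time; "joints": joint angles; "joint_velocities": joint speeds; "tau": joint torques, N m; "ee_pos": TCP position; "tcp_rot": TCP orientation; "force": force on the tool from outside, world axes, zero at the start; "wrist_torque": the same for the moment, N m; "finger_gap": opening from 0.0 (shut) to 1.0 (fully open); "grip_force": force on a finger pad.
Only numpy, scipy, OpenCV 4.12 (cv2) and the standard library are available. Lean on these libraries where they do the work, as an engineer would, in place of code of your own. Each camera call takes 0.05 s, during which the arm holds its last target. There are 200 camera calls.

## Working session

There is one attempt and no reset: what is moved stays moved. The work goes in short steps, Python scripts to look and compute and a tool call to move; the robot and the scene stay as the last step left them, time stands still between calls to the robot, and variables do not carry over. Pictures are saved under pics/ and viewed, at most 10 in all, crops included, and the job is handed in when it is done.

Besides the shell and the picture viewer there is one more tool, called after "Emit:" as name(argument=value, ...), one argument or row to a line, values as JSON. jog_arm: Moves the arm, as the interface text tells. Its arguments: {"type":"object","properties":{"targets":{"type":"array"}},"required":["targets"]}

```bash
mkdir -p pics
python3 - <<'E'
from cell import bot
import cv2
for n in("side","top"):
    cv2.imwrite(f"pics/{n}0.png",bot.capture(n)[:,:,::-1]); c=bot.calibration(n); print(n,c["fx"],c["fy"],c["cx"],c["cy"],c["extrinsics"])
print(bot.sense())
E
```

```text
side 392.5464010962381 392.5464010962381 282.6501328714399 214.25790222294242 [[ 0.79026919 -0.61245825  0.01922212 -0.41556791]
 [-0.41222978 -0.55459602 -0.7228346   0.26984078]
 [ 0.45336653  0.56330998 -0.69075368  0.75680972]
 [ 0.          0.          0.          1.        ]]
top 391.6055815135936 391.6055815135936 278.52519116225676 209.23666680383906 [[ 0.02849807 -0.99906735 -0.03243913  0.00734162]
 [-0.99830258 -0.02679729 -0.05170939  0.53542478]
 [ 0.05079189  0.03385769 -0.99813518  0.9709012 ]
 [ 0.          0.          0.          1.        ]]
{'clock': 0.1, 'joints': array([-1.31947195,  0.41790821, -0.01032688,  1.61412273,  0.00471078,
        1.1107155 , -0.05298053]), 'joint_velocities': array([-6.74091297e-04, -2.05513831e-03, -9.06097685e-04, -1.92411557e-03,
        8.04734387e-04, -8.36816126e-04, -3.38017423e-06]), 'tau': array([ 2.77800871e-03, -8.52584624e+01,  6.40789401e-01, -4.26694536e+01,
       -4.88641451e-02,  1.62420975e-02,  5.74108799e-05]), 'ee_pos': array([0.18030984, 0.59805773, 0.20488785]), 'tcp_rot': array([-4.58230315e-01, -3.10791507e+00,  1.77069652e-03]), 'force': array([ 0.77735084,  0.1608372 , -0.36752363]), 'wrist_torque': array([ 0.03454576,  0.02210743, -0.01226464]), 'grip_force': 0.0, 'finger_gap': 0.9999939040291723}
```

View pics/side0.png

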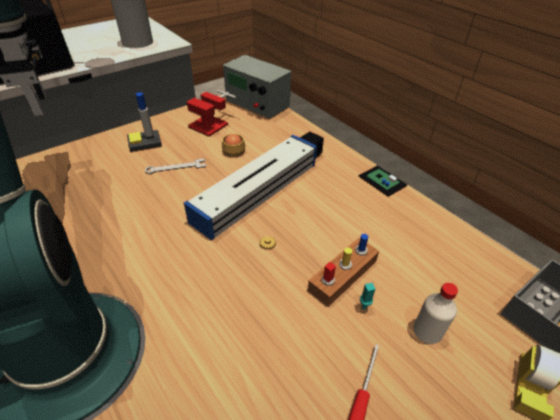

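View pics/top0.png

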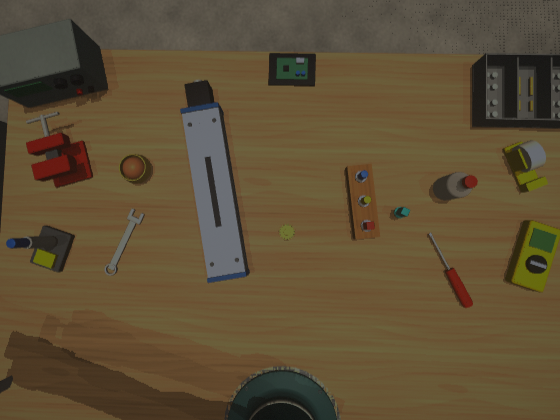

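The side view shows red, yellow and blue pins in the rack at (330,268), (347,256) and (363,242). The drive groove runs from about (235,187) to (277,160). In the top view the rack pins are at (369,225), (367,201) and (363,176), and the groove runs from (208,157) to (218,227).

Things that could be taken for the lock pin, top-view pixels: red pin (369,225), yellow (367,201), blue (363,176), loose teal pin-like thing (402,212), red screwdriver handle (458,287). I choose the red one in the rack and check it in a close crop.

Run:
```python
import cv2,numpy as np
t=cv2.imread("pics/top0.png");s=cv2.imread("pics/side0.png")
f=lambda im,x,y,w,h,k:cv2.convertScaleAbs(cv2.resize(im[y:y+h,x:x+w],None,fx=k,fy=k,interpolation=cv2.INTER_CUBIC),alpha=1.5)
a=f(t,335,155,80,100,6)   # 480x600
b=f(s,305,225,80,80,4)    # 320x320
d=f(t,180,140,64,56,5)
out=np.zeros((600,800,3),np.uint8); out[:,:480]=a; out[:320,480:]=b; out[320:600,480:]=d[:280]
cv2.imwrite("pics/crop1.png",out)
cv2.imwrite("pics/crop2.png",f(t,170,95,90,192,3)) 
g=f(t,195,150,32,84,7); cv2.imwrite("pics/crop3.png",np.hstack([g,cv2.resize(f(t,170,95,90,192,3),None,fx=1,fy=1)[:g.shape[0]] if 0 else np.vstack([f(t,170,95,90,192,3),np.zeros((12,270,3),np.uint8)])]) )
```

```text
(no output)
```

View pics/crop1.png

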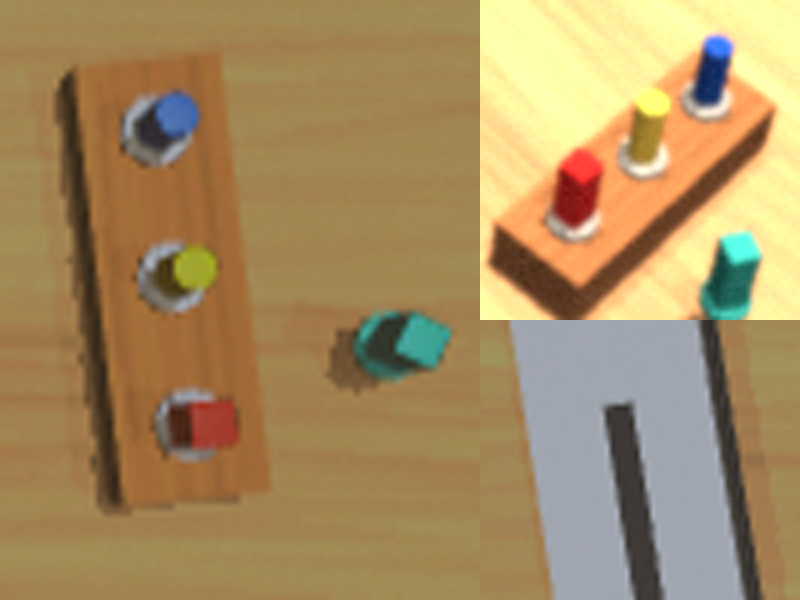

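View pics/crop3.png

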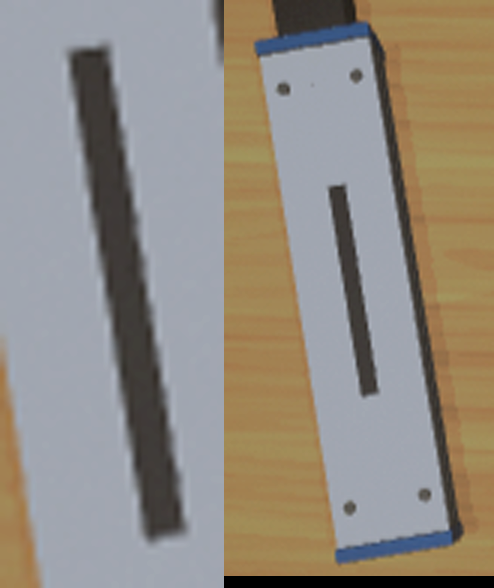

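The crop confirms it: the red square handle is at crop (213,424), beside the round yellow (195,268) and round blue (177,115). The teal pin stands outside the rack at (422,340). The groove ends are at crop (89,47) and (166,535).

```bash
cat > h.py <<'E'
import numpy as np
from cell import bot
def ray(n,uv,z):
    c=bot.calibration(n);E=c["extrinsics"];R,t=E[:3,:3],E[:3,3]
    o=-R.T@t; d=R.T@np.array([(uv[0]-c["cx"])/c["fx"],(uv[1]-c["cy"])/c["fy"],1])
    return o+d*(z-o[2])/d[2]
def crop(u,v,x0,y0,k): return ((u+.5)/k-.5+x0,(v+.5)/k-.5+y0)
E
python3 - <<'E'
from h import *
np.set_printoptions(precision=4,suppress=True)
C=lambda u,v:crop(u,v,335,155,6); G=lambda u,v:crop(u,v,195,150,7)
print("red top",ray("top",C(213,424),.09),"yel",ray("top",C(195,268),.09),"blue",ray("top",C(177,115),.09))
print("red collar-ish",ray("top",C(186,426),.045), "side red", ray("side",(crop(580-480,160,305,225,4)),.09))
r=[ray("top",C(*p),.04) for p in((77,68),(219,55),(270,490),(123,502))]
print("rack",r,np.mean(r,0),[np.linalg.norm(r[i]-r[i-1]) for i in range(4)])
f,n=ray("top",G(89,47),.07),ray("top",G(166,535),.07)
print("far",f,"near",n,np.linalg.norm(f-n),"yaw",np.degrees(np.arctan2(*(f-n)[1::-1])))
d=[ray("top",crop(u,v,170,95,3),.07) for u,v in((33,47),(145,25),(229,540),(113,562))]
print("drive",np.mean(d,0),[np.linalg.norm(d[i]-d[i-1]) for i in range(4)],np.degrees([np.arctan2(*(a-b)[1::-1]) for a,b in((d[0],d[3]),(d[1],d[2]))]))
y=[ray("top",C(*p),.09) for p in((177,115),(213,424))]; a=y[0]-y[1]; print("rackyaw",np.degrees(np.arctan2(a[1],a[0])),np.linalg.norm(a))
from scipy.spatial.transform import Rotation as R
print(R.from_rotvec(bot.sense()["tcp_rot"]).as_matrix())
E
```

```text
red top [ 0.5    -0.1919  0.09  ] yel [ 0.5597 -0.1841  0.09  ] blue [ 0.6187 -0.1762  0.09  ]
red collar-ish [ 0.4996 -0.1901  0.045 ] side red [ 0.4994 -0.1903  0.09  ]
rack [array([ 0.6444, -0.1444,  0.04  ]), array([ 0.6511, -0.2018,  0.04  ]), array([ 0.4748, -0.2251,  0.04  ]), array([ 0.4683, -0.1663,  0.04  ])] [ 0.5596 -0.1844  0.04  ] [np.float64(0.1774551692883841), np.float64(0.05781589433649517), np.float64(0.17775076430547174), np.float64(0.0591839664014141)]
far [0.6549 0.1951 0.07  ] near [0.4884 0.1624 0.07  ] 0.16967449329690715 yaw 11.103366035118073
drive [0.5706 0.1786 0.07  ] [np.float64(0.4179654646092357), np.float64(0.09241757896302041), np.float64(0.4176368331607177), np.float64(0.09324775602326639)] [11.1268 11.2398]
rackyaw 7.557916167817212 0.11976897777133723
[[-0.9574  0.2886 -0.0002]
 [ 0.2886  0.9574 -0.0011]
 [-0.0001 -0.0011 -1.    ]]
```

Emit:
jog_arm(
  targets=[0, 0, -8.1, 0, 0, 0, -1, 0, 0, -8.1, 0, 0, 0, -1, 0, 0, -8.1, 0, 0, 0, -1, 0, 0, 0, -2.94, -3.52, 0, -1, 0, 0, 0, -2.94, -3.52, 0, -1, 0, 0, 0, -2.94, -3.52, 0, -1, 0, 0, 0, -2.94, -3.52, 0, -1, 0, 0, 0, -2.94, -3.52, 0, -1, 0, 0, 0, -2.94, -3.52, 0, -1, 0, 0, 0, -2.94, -3.52, 0, -1, 0, 0, 0, -2.94, -3.52, 0, -1],
)

```text
clock: 1.48
ee_pos: [0.4513, 0.3488, 0.2053]
tcp_rot: [0.206, -3.135, 0.0]
force: [0.0, 0.7, 0.4]
finger_gap: 0.999
grip_force: 0.0
```

Emit:
jog_arm(
  targets=[0, 0, 0, 0.18, -4.52, 0, -1, 0, 0, 0, 0.18, -4.52, 0, -1, 0, 0, 0, 0.18, -4.52, 0, -1, 0, 0, 0, 0.18, -4.52, 0, -1, 0, 0, 0, 0.18, -4.52, 0, -1, 0, 0, 0, 0.18, -4.52, 0, -1, 0, 0, 0, 0.18, -4.52, 0, -1, 0, 0, 0, 0.18, -4.52, 0, -1, 0, 0, 0, 0.18, -4.52, 0, -1, 0, 0, 0, 0.18, -4.52, 0, -1, 0, 0, 0, 0.18, -4.52, 0, -1, 0, 0, 0, 0.18, -4.52, 0, -1, 0, 0, 0, 0, 0, 0, -1, 0, 0, 0, 0, 0, 0, -1],
)

```text
clock: 3.22
ee_pos: [0.4999, -0.19, 0.2052]
tcp_rot: [0.206, -3.134, -0.001]
force: [0.0, 1.1, 0.8]
finger_gap: 1.0
grip_force: 0.0
```

```bash
cat >> h.py <<'E'
from scipy.spatial.transform import Rotation as R
def goto(p,yaw=None):
    "shift to world p in tool cm; turn about tool z (deg) to make tool y point along world angle yaw"
    s=bot.sense();M=R.from_rotvec(s["tcp_rot"]).as_matrix()
    print("t",round(s["clock"],2),"p",s["ee_pos"].round(4),"F",s["force"].round(2),"T",s["wrist_torque"].round(2),"gap",round(s["finger_gap"],3),"grip",s["grip_force"])
    print("tilt",M[:2,2].round(4),"yaw y",round(np.degrees(np.arctan2(M[1,1],M[0,1])),2),"shift cm",((np.array(p)-s["ee_pos"])@M*100).round(2))
E
python3 - <<'E'
from h import *
goto([.500,-.191,.051])
E
```

```text
t 3.23 p [ 0.4999 -0.19    0.2052] F [0.04 1.06 0.76] T [0.06 0.02 0.01] gap 1.0 grip 0.0
tilt [-0.0006  0.0003] yaw y 97.53 shift cm [-1.000e-02 -1.000e-01  1.542e+01]
```

Emit:
jog_arm(
  targets=[0, 0, 0, 0, -0.1, 2.5, -1, 0, 0, 0, 0, 0, 3, -1, 0, 0, 0, 0, 0, 3, -1, 0, 0, 0, 0, 0, 3, -1, 0, 0, 0, 0, 0, 2.5, -1, 0, 0, 0, 0, 0, 1.4, -1, 0, 0, 0, 0, 0, 0, -1, 0, 0, 0, 0, 0, 0, 1, 0, 0, 0, 0, 0, 0, 1, 0, 0, 0, 0, 0, 0, 1, 0, 0, 0, 0, 0, 0, 1, 0, 0, 0, 0, 0, 0, 1, 0, 0, 0, 0, 0, 0, 1],
)

```text
clock: 4.85
ee_pos: [0.5002, -0.1916, 0.0515]
tcp_rot: [0.206, -3.135, 0.0]
force: [-0.0, -0.2, -1.0]
finger_gap: 0.396
grip_force: 0.0
```

Run:
```python
from h import *
goto([.500,-.191,.051])
```

```text
t 4.85 p [ 0.5002 -0.1916  0.0515] F [-0.05 -0.2  -0.99] T [ 0.09  0.01 -0.02] gap 0.396 grip 0.0
tilt [-0.     -0.0001] yaw y 97.52 shift cm [0.01 0.06 0.05]
```

Still closing; a few more rows.

Emit:
jog_arm(
  targets=[0, 0, 0, 0, 0, 0, 1, 0, 0, 0, 0, 0, 0, 1, 0, 0, 0, 0, 0, 0, 1, 0, 0, 0, 0, 0, 0, 1, 0, 0, 0, 0, 0, 0, 1, 0, 0, 0, 0, 0, 0, 1],
)

```text
clock: 5.6
ee_pos: [0.5002, -0.1916, 0.0515]
tcp_rot: [0.206, -3.135, 0.0]
force: [0.8, 0.2, -1.1]
finger_gap: 0.19
grip_force: 30.0
```

Emit:
jog_arm(
  targets=[0, 0, 0, 0, 0, -0.5, 1, 0, 0, 0, 0, 0, -1.3, 1, 0, 0, 0, 0, 0, -2.5, 1, 0, 0, 0, 0, 0, -2.5, 1, 0, 0, 0, 0, 0, -2.5, 1, 0, 0, 0, 0, 0, -2.5, 1, 0, 0, -3.6, 0, 0, 0, 1],
)

```text
clock: 6.48
ee_pos: [0.5011, -0.1919, 0.1723]
tcp_rot: [-0.306, 3.123, -0.002]
force: [0.7, -0.3, -1.9]
finger_gap: 0.189
grip_force: 30.0
```

Run:
```python
from h import *
import cv2
goto([.5054,.1658,.17])
cv2.imwrite("pics/side1.png",cv2.resize(bot.capture("side")[150:330,230:430,::-1],None,fx=3,fy=3))
```

```text
t 6.47 p [ 0.5011 -0.1919  0.1723] F [ 0.73 -0.3  -1.88] T [ 0.06 -0.03 -0.02] gap 0.189 grip 30.000359416007996
tilt [ 0.0037 -0.0008] yaw y 101.18 shift cm [-7.35 35.01  0.2 ]
```

View pics/side1.png

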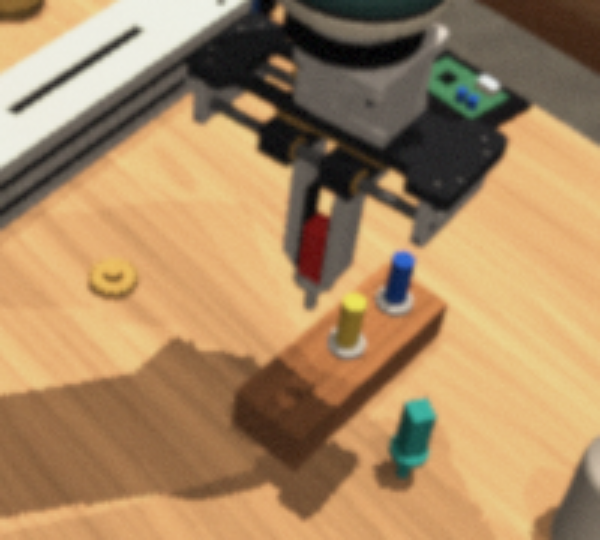

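The pin is lifted clear and held upright between the fingers, with its tip at crop (311,300); blue and yellow are undisturbed.

Emit:
jog_arm(
  targets=[0, 0, 0, -0.82, 3.89, 0, 1, 0, 0, 0, -0.82, 3.89, 0, 1, 0, 0, 0, -0.82, 3.89, 0, 1, 0, 0, 0, -0.82, 3.89, 0, 1, 0, 0, 0, -0.82, 3.89, 0, 1, 0, 0, 0, -0.82, 3.89, 0, 1, 0, 0, 0, -0.82, 3.89, 0, 1, 0, 0, 0, -0.82, 3.89, 0, 1, 0, 0, 0, -0.82, 3.89, 0, 1, 0, 0, 0, 0, 0, 2, 1, 0, 0, 0, 0, 0, 2, 1, 0, 0, 0, 0, 0, 1, 1, 0, 0, 0, 0, 0, 0, 1, 0, 0, 0, 0, 0, 0, 1],
)

```text
clock: 8.28
ee_pos: [0.5055, 0.1662, 0.1203]
tcp_rot: [-0.304, 3.126, 0.0]
force: [-0.7, -0.4, -0.9]
finger_gap: 0.192
grip_force: 30.0
```

Run:
```python
from h import *
import cv2
goto([.5054,.1658,.1165])
a=bot.capture("side");b=bot.capture("top")
cv2.imwrite("pics/both2.png",np.hstack([cv2.resize(a[150:250,180:280,::-1],None,fx=4,fy=4,interpolation=2),cv2.resize(b[150:250,160:260,::-1],None,fx=4,fy=4,interpolation=2)]))
c=bot.calibration("side")
for d in (0,):
  s=bot.sense();M=R.from_rotvec(s["tcp_rot"]).as_matrix()
  for L in(.0415,):
    for q in (s["ee_pos"]+M[:,2]*L,np.array([.4877,.1623,.07])):
      p=c["extrinsics"][:3,:3]@q+c["extrinsics"][:3,3]; uv=np.array([c["fx"]*p[0]/p[2]+c["cx"],c["fy"]*p[1]/p[2]+c["cy"]]); print(q,uv,(uv+.5-[180,150])*4-.5)
```

```text
t 8.28 p [0.5055 0.1662 0.1203] F [-0.67 -0.4  -0.87] T [ 0.04 -0.01 -0.02] gap 0.192 grip 29.999749660491943
tilt [0.0009 0.0003] yaw y 101.1 shift cm [ 0.01 -0.04  0.38]
[0.50544039 0.16629005 0.07867274] [238.05893339 180.71594221] [233.73573357 124.36376886]
[0.4877 0.1623 0.07  ] [233.35636684 186.64746815] [214.92546738 148.08987261]
```

View pics/both2.png

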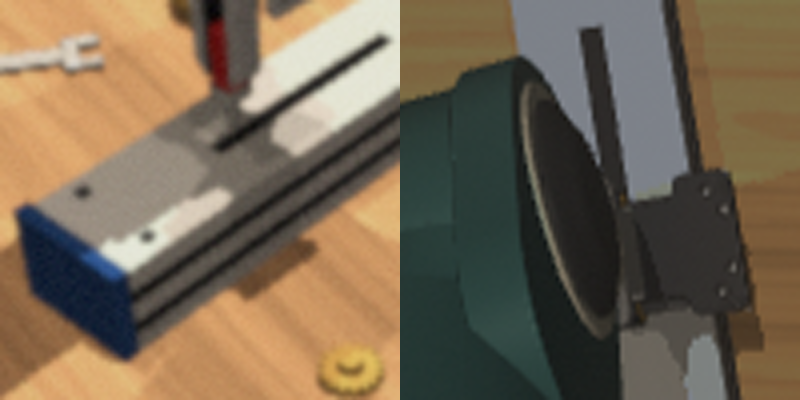

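Emit:
jog_arm(
  targets=[0, 0, 0, 0, -0.04, 0.4, 1, 0, 0, 0, 0, 0, 0.3, 1, 0, 0, 0, 0, 0, 0.1, 1, 0, 0, 0, 0, 0, 0.1, 1, 0, 0, 0, 0, 0, 0.1, 1, 0, 0, 0, 0, 0, 0, 1],
)

```text
clock: 9.12
ee_pos: [0.5051, 0.1658, 0.1094]
tcp_rot: [0.304, -3.127, 0.0]
force: [-0.4, -0.7, -2.0]
finger_gap: 0.187
grip_force: 30.0
```

Run:
```python
from h import *
goto([.5054,.1658,.1075])
```

```text
t 9.12 p [0.5051 0.1658 0.1094] F [-0.42 -0.75 -1.95] T [ 0.05  0.02 -0.  ] gap 0.187 grip 29.999825656414032
tilt [-0.     -0.0001] yaw y 101.12 shift cm [-0.03 -0.01  0.19]
```

Emit:
jog_arm(
  targets=[0, 0, 0, 0, 0.1, 0, 1, 0, 0, 0, 0, 0.1, 0, 1, 0, 0, 0, 0, 0, 0, 1],
)

```text
clock: 9.5
ee_pos: [0.5047, 0.1679, 0.1095]
tcp_rot: [-0.305, 3.127, -0.0]
force: [0.2, 0.5, -0.7]
finger_gap: 0.186
grip_force: 30.0
```

Emit:
jog_arm(
  targets=[0, 0, 0, 0, 0.05, 0, 1, 0, 0, 0, 0, 0.05, 0, 1, 0, 0, 0, 0, 0, 0, 1],
)

```text
clock: 9.88
ee_pos: [0.5045, 0.1688, 0.1095]
tcp_rot: [-0.305, 3.127, -0.0]
force: [0.2, 0.4, -0.8]
finger_gap: 0.19
grip_force: 30.0
```

Emit:
jog_arm(
  targets=[0, 0, 0, 0, 0.05, 0, 1, 0, 0, 0, 0, 0, 0, 1],
)

```text
clock: 10.12
ee_pos: [0.5045, 0.1693, 0.1095]
tcp_rot: [-0.305, 3.127, -0.0]
force: [0.9, 0.5, -1.9]
finger_gap: 0.192
grip_force: 30.0
```

Emit:
jog_arm(
  targets=[0, 0, 0, 0, 0.05, 0, 1, 0, 0, 0, 0, 0, 0, 1],
)

```text
clock: 10.38
ee_pos: [0.5043, 0.1697, 0.1095]
tcp_rot: [0.304, -3.127, 0.0]
force: [-0.2, -1.2, -0.6]
finger_gap: 0.191
grip_force: 30.0
```

Emit:
jog_arm(
  targets=[0, 0, 0, 0, 0.05, 0, 1, 0, 0, 0, 0, 0, 0, 1],
)

```text
clock: 10.62
ee_pos: [0.5043, 0.17, 0.1094]
tcp_rot: [0.304, -3.127, 0.001]
force: [0.6, -1.6, -0.8]
finger_gap: 0.188
grip_force: 30.0
```

Emit:
jog_arm(
  targets=[0, 0, 0, 0, 0.05, 0, 1, 0, 0, 0, 0, 0, 0, 1],
)

```text
clock: 10.88
ee_pos: [0.5042, 0.1704, 0.1095]
tcp_rot: [-0.304, 3.127, -0.001]
force: [0.9, -4.2, 0.0]
finger_gap: 0.189
grip_force: 30.0
```

Emit:
jog_arm(
  targets=[0, 0, 0, 0, -0.2, 0, 1, 0, 0, 0, 0, -0.2, 0, 1, 0, 0, 0, 0, -0.1, 0, 1, 0, 0, 0, 0, -0.05, 0, 1, 0, 0, 0, 0, 0, 0, 1],
)

```text
clock: 11.5
ee_pos: [0.5052, 0.1653, 0.1095]
tcp_rot: [-0.304, 3.127, -0.0]
force: [-0.7, 0.4, -0.6]
finger_gap: 0.192
grip_force: 30.0
```

Emit:
jog_arm(
  targets=[0, 0, 0, 0, -0.05, 0, 1, 0, 0, 0, 0, 0, 0, 1],
)

```text
clock: 11.75
ee_pos: [0.5053, 0.1648, 0.1095]
tcp_rot: [0.304, -3.127, 0.0]
force: [-0.3, 0.6, -0.4]
finger_gap: 0.189
grip_force: 30.0
```

Emit:
jog_arm(
  targets=[0, 0, 0, 0, -0.05, 0, 1, 0, 0, 0, 0, 0, 0, 1],
)

```text
clock: 12.0
ee_pos: [0.5054, 0.1643, 0.1095]
tcp_rot: [-0.304, 3.127, -0.0]
force: [0.9, 0.0, -0.8]
finger_gap: 0.191
grip_force: 30.0
```

Emit:
jog_arm(
  targets=[0, 0, 0, 0, -0.05, 0, 1, 0, 0, 0, 0, 0, 0, 1],
)

```text
clock: 12.25
ee_pos: [0.5055, 0.1638, 0.1095]
tcp_rot: [-0.304, 3.127, -0.0]
force: [0.0, 0.5, -0.5]
finger_gap: 0.19
grip_force: 30.0
```

Emit:
jog_arm(
  targets=[0, 0, 0, 0, -0.05, 0, 1, 0, 0, 0, 0, 0, 0, 1],
)

```text
clock: 12.5
ee_pos: [0.5056, 0.1635, 0.1095]
tcp_rot: [-0.305, 3.127, 0.0]
force: [-0.2, 1.6, -0.7]
finger_gap: 0.194
grip_force: 30.0
```

Emit:
jog_arm(
  targets=[0, 0, 0, 0, -0.05, 0, 1, 0, 0, 0, 0, 0, 0, 1],
)

```text
clock: 12.75
ee_pos: [0.5057, 0.1631, 0.1095]
tcp_rot: [-0.305, 3.127, 0.0]
force: [-0.9, 2.6, -0.1]
finger_gap: 0.189
grip_force: 30.0
```

Both groove walls are felt at y≈0.1636 and 0.1697, so the mid-line is y≈0.1667 at x≈0.505. I'll centre there and press onto the band.

Emit:
jog_arm(
  targets=[0, 0, 0, 0, 0.2, 0, 1, 0, 0, 0, 0, 0.19, 0, 1, 0, 0, 0, 0, 0, 0.1, 1, 0, 0, 0, 0, 0, 0.1, 1, 0, 0, 0, 0, 0, 0.1, 1, 0, 0, 0, 0, 0, 0.1, 1, 0, 0, 0, 0, 0, 0, 1],
)

```text
clock: 13.62
ee_pos: [0.505, 0.1666, 0.1055]
tcp_rot: [-0.304, 3.127, -0.0]
force: [-1.1, -0.4, 2.8]
finger_gap: 0.19
grip_force: 30.0
```

Emit:
jog_arm(
  targets=[0, 0, 0, 0, 0, 0.1, 1, 0, 0, 0, 0, 0, 0.1, 1, 0, 0, 0, 0, 0, 0.1, 1, 0, 0, 0, 0, 0, 0, 1],
)

```text
clock: 14.12
ee_pos: [0.505, 0.1667, 0.1025]
tcp_rot: [-0.304, 3.127, -0.0]
force: [-2.6, -0.6, 6.2]
finger_gap: 0.186
grip_force: 30.0
```

Emit:
jog_arm(
  targets=[0, 0, 0, -0.2, 0, 0, 1, 0, 0, 0, -0.2, 0, 0, 1, 0, 0, 0, -0.2, 0, 0, 1],
)

```text
clock: 14.5
ee_pos: [0.5105, 0.1679, 0.1024]
tcp_rot: [0.304, -3.126, 0.0]
force: [-5.4, -0.8, 6.3]
finger_gap: 0.194
grip_force: 30.0
```

Emit:
jog_arm(
  targets=[0, 0, 0, -0.2, 0, 0, 1, 0, 0, 0, -0.2, 0, 0, 1, 0, 0, 0, -0.2, 0, 0, 1],
)

```text
clock: 14.88
ee_pos: [0.5164, 0.169, 0.1024]
tcp_rot: [0.305, -3.126, 0.0]
force: [-4.7, -1.1, 6.5]
finger_gap: 0.192
grip_force: 30.0
```

Emit:
jog_arm(
  targets=[0, 0, 0, -0.2, 0, 0, 1, 0, 0, 0, -0.2, 0, 0, 1, 0, 0, 0, -0.2, 0, 0, 1],
)

```text
clock: 15.25
ee_pos: [0.5222, 0.1702, 0.1024]
tcp_rot: [0.304, -3.126, 0.0]
force: [-4.3, -0.9, 6.0]
finger_gap: 0.189
grip_force: 30.0
```

Emit:
jog_arm(
  targets=[0, 0, 0, -0.2, 0, 0, 1, 0, 0, 0, -0.2, 0, 0, 1, 0, 0, 0, -0.2, 0, 0, 1],
)

```text
clock: 15.62
ee_pos: [0.5281, 0.1714, 0.1024]
tcp_rot: [0.305, -3.126, 0.0]
force: [-4.2, -1.5, 5.9]
finger_gap: 0.191
grip_force: 30.0
```

Emit:
jog_arm(
  targets=[0, 0, 0, -0.2, 0, 0, 1, 0, 0, 0, -0.2, 0, 0, 1, 0, 0, 0, -0.2, 0, 0, 1],
)

```text
clock: 16.0
ee_pos: [0.534, 0.1725, 0.1024]
tcp_rot: [0.305, -3.126, 0.0]
force: [-3.0, 0.2, 4.9]
finger_gap: 0.19
grip_force: 30.0
```

Emit:
jog_arm(
  targets=[0, 0, 0, -0.2, 0, 0, 1, 0, 0, 0, -0.2, 0, 0, 1, 0, 0, 0, -0.2, 0, 0, 1],
)

```text
clock: 16.38
ee_pos: [0.5399, 0.1736, 0.1024]
tcp_rot: [0.305, -3.126, 0.0]
force: [-4.7, -1.7, 6.0]
finger_gap: 0.19
grip_force: 30.0
```

Emit:
jog_arm(
  targets=[0, 0, 0, -0.2, 0, 0, 1, 0, 0, 0, -0.2, 0, 0, 1, 0, 0, 0, -0.2, 0, 0, 1],
)

```text
clock: 16.75
ee_pos: [0.5458, 0.1748, 0.1023]
tcp_rot: [0.305, -3.126, 0.0]
force: [-4.1, -1.1, 6.1]
finger_gap: 0.19
grip_force: 30.0
```

Emit:
jog_arm(
  targets=[0, 0, 0, -0.2, 0, 0, 1, 0, 0, 0, -0.2, 0, 0, 1, 0, 0, 0, -0.2, 0, 0, 1],
)

```text
clock: 17.12
ee_pos: [0.5517, 0.176, 0.1024]
tcp_rot: [0.305, -3.126, 0.0]
force: [-3.6, -0.8, 5.4]
finger_gap: 0.189
grip_force: 30.0
```

Emit:
jog_arm(
  targets=[0, 0, 0, -0.2, 0, 0, 1, 0, 0, 0, -0.2, 0, 0, 1, 0, 0, 0, -0.2, 0, 0, 1],
)

```text
clock: 17.5
ee_pos: [0.5576, 0.1772, 0.1024]
tcp_rot: [0.305, -3.126, 0.0]
force: [-4.0, -0.6, 5.7]
finger_gap: 0.19
grip_force: 30.0
```

Emit:
jog_arm(
  targets=[0, 0, 0, -0.2, 0, 0, 1, 0, 0, 0, -0.2, 0, 0, 1, 0, 0, 0, -0.2, 0, 0, 1],
)

```text
clock: 17.88
ee_pos: [0.5635, 0.1783, 0.1023]
tcp_rot: [0.305, -3.126, 0.0]
force: [-4.1, -1.1, 6.8]
finger_gap: 0.188
grip_force: 30.0
```

Emit:
jog_arm(
  targets=[0, 0, 0, -0.2, 0, 0, 1, 0, 0, 0, -0.2, 0, 0, 1, 0, 0, 0, -0.2, 0, 0, 1],
)

```text
clock: 18.25
ee_pos: [0.5694, 0.1795, 0.1024]
tcp_rot: [0.304, -3.126, 0.0]
force: [-4.1, -0.0, 5.5]
finger_gap: 0.191
grip_force: 30.0
```

Emit:
jog_arm(
  targets=[0, 0, 0, -0.2, 0, 0, 1, 0, 0, 0, -0.2, 0, 0, 1, 0, 0, 0, -0.2, 0, 0, 1],
)

```text
clock: 18.62
ee_pos: [0.5752, 0.1806, 0.1024]
tcp_rot: [0.305, -3.126, 0.0]
force: [-4.9, -1.4, 6.6]
finger_gap: 0.187
grip_force: 30.0
```

Emit:
jog_arm(
  targets=[0, 0, 0, -0.2, 0, 0, 1, 0, 0, 0, -0.2, 0, 0, 1, 0, 0, 0, -0.2, 0, 0, 1],
)

```text
clock: 19.0
ee_pos: [0.5811, 0.1818, 0.1024]
tcp_rot: [0.305, -3.126, 0.0]
force: [-4.7, 0.2, 5.8]
finger_gap: 0.193
grip_force: 30.0
```

Emit:
jog_arm(
  targets=[0, 0, 0, -0.2, 0, 0, 1, 0, 0, 0, -0.2, 0, 0, 1, 0, 0, 0, -0.2, 0, 0, 1],
)

```text
clock: 19.38
ee_pos: [0.5874, 0.1829, 0.1022]
tcp_rot: [0.304, -3.127, 0.0]
force: [-0.0, 0.0, -0.9]
finger_gap: 0.189
grip_force: 30.0
```

The upward force has dropped: the tip is in the socket. I'll feel the socket's far wall to centre.

Emit:
jog_arm(
  targets=[0, 0, 0, -0.1, 0, 0, 1, 0, 0, 0, 0, 0, 0, 1],
)

```text
clock: 19.62
ee_pos: [0.5884, 0.1831, 0.1024]
tcp_rot: [0.304, -3.127, 0.0]
force: [0.2, 0.3, -1.0]
finger_gap: 0.191
grip_force: 30.0
```

Emit:
jog_arm(
  targets=[0, 0, 0, -0.1, 0, 0, 1, 0, 0, 0, 0, 0, 0, 1],
)

```text
clock: 19.88
ee_pos: [0.5894, 0.1833, 0.1025]
tcp_rot: [-0.304, 3.127, -0.0]
force: [0.5, 0.4, -1.1]
finger_gap: 0.19
grip_force: 30.0
```

Emit:
jog_arm(
  targets=[0, 0, 0, -0.1, 0, 0, 1, 0, 0, 0, 0, 0, 0, 1],
)

```text
clock: 20.12
ee_pos: [0.59, 0.1834, 0.1024]
tcp_rot: [0.304, -3.126, 0.0]
force: [-3.4, -0.3, 0.8]
finger_gap: 0.191
grip_force: 30.0
```

Emit:
jog_arm(
  targets=[0, 0, 0, -0.1, 0, 0, 1, 0, 0, 0, 0, 0, 0, 1],
)

```text
clock: 20.38
ee_pos: [0.5903, 0.1835, 0.1021]
tcp_rot: [0.304, -3.125, 0.001]
force: [-7.0, -2.0, 0.8]
finger_gap: 0.189
grip_force: 30.0
```

Emit:
jog_arm(
  targets=[0, 0, 0, 0.19, 0, 0, 1, 0, 0, 0, 0.18, 0, 0, 1, 0, 0, 0, 0, 0, 0.2, 1, 0, 0, 0, 0, 0, 0.2, 1, 0, 0, 0, 0, 0, 0, 1],
)

```text
clock: 21.0
ee_pos: [0.5876, 0.183, 0.0982]
tcp_rot: [0.305, -3.127, 0.0]
force: [-0.1, 0.3, -0.6]
finger_gap: 0.186
grip_force: 30.0
```

Run:
```python
from h import *
goto([.5876,.1829,.081])
```

```text
t 21.0 p [0.5876 0.183  0.0982] F [-0.07  0.3  -0.57] T [0.02 0.01 0.  ] gap 0.186 grip 29.999772906303406
tilt [-0.0002 -0.0002] yaw y 101.13 shift cm [ 0.   -0.01  1.72]
```

Emit:
jog_arm(
  targets=[0, 0, 0, 0, 0, 0.2, 1, 0, 0, 0, 0, 0, 0.2, 1, 0, 0, 0, 0, 0, 0, 1],
)

```text
clock: 21.38
ee_pos: [0.5876, 0.1829, 0.0943]
tcp_rot: [0.304, -3.127, 0.0]
force: [0.2, -0.0, -0.4]
finger_gap: 0.187
grip_force: 30.0
```

Emit:
jog_arm(
  targets=[0, 0, 0, 0, 0, 0.2, 1, 0, 0, 0, 0, 0, 0.2, 1, 0, 0, 0, 0, 0, 0, 1],
)

```text
clock: 21.75
ee_pos: [0.5876, 0.1829, 0.0903]
tcp_rot: [0.304, -3.127, 0.0]
force: [-0.0, -0.4, -0.8]
finger_gap: 0.192
grip_force: 30.0
```

Emit:
jog_arm(
  targets=[0, 0, 0, 0, 0, 0.2, 1, 0, 0, 0, 0, 0, 0.2, 1, 0, 0, 0, 0, 0, 0.1, 1, 0, 0, 0, 0, 0, 0, 1],
)

```text
clock: 22.25
ee_pos: [0.5876, 0.183, 0.0854]
tcp_rot: [0.305, -3.127, 0.0]
force: [-0.3, 0.9, -0.2]
finger_gap: 0.189
grip_force: 30.0
```

Emit:
jog_arm(
  targets=[0, 0, 0, 0, 0, 0.1, 1, 0, 0, 0, 0, 0, 0.1, 1, 0, 0, 0, 0, 0, 0, 1],
)

```text
clock: 22.62
ee_pos: [0.5876, 0.183, 0.0834]
tcp_rot: [0.305, -3.127, 0.0]
force: [0.1, -0.0, -0.1]
finger_gap: 0.189
grip_force: 30.0
```

Emit:
jog_arm(
  targets=[0, 0, 0, 0, 0, 0.1, 1, 0, 0, 0, 0, 0, 0.05, 1, 0, 0, 0, 0, 0, 0, 1],
)

```text
clock: 23.0
ee_pos: [0.5877, 0.183, 0.0819]
tcp_rot: [0.304, -3.127, 0.0]
force: [-0.6, 0.7, 0.1]
finger_gap: 0.187
grip_force: 30.0
```

Emit:
jog_arm(
  targets=[0, 0, 0, 0, 0, 0.05, 1, 0, 0, 0, 0, 0, 0.05, 1, 0, 0, 0, 0, 0, 0, 1],
)

```text
clock: 23.38
ee_pos: [0.5877, 0.183, 0.0815]
tcp_rot: [-0.304, 3.127, 0.0]
force: [-4.0, -0.8, 7.8]
finger_gap: 0.185
grip_force: 30.0
```

The collar is on the top face (8 N, TCP at 0.0815 as expected). I'll ease off, open and retreat.

Emit:
jog_arm(
  targets=[0, 0, 0, 0, 0, -0.05, 1, 0, 0, 0, 0, 0, 0, -1, 0, 0, 0, 0, 0, 0, -1, 0, 0, 0, 0, 0, 0, -1, 0, 0, 0, 0, 0, 0, -1, 0, 0, 0, 0, 0, 0, -1, 0, 0, 0, 0, 0, 0, -1, 0, 0, 0, 0, 0, 0, -1, 0, 0, 0, 0, 0, 0, -1],
)

```text
clock: 24.5
ee_pos: [0.5877, 0.1829, 0.0815]
tcp_rot: [-0.304, 3.127, -0.0]
force: [-0.1, -0.2, -0.1]
finger_gap: 0.986
grip_force: 0.0
```

Emit:
jog_arm(
  targets=[0, 0, 0, 0, 0, -1, -1, 0, 0, 0, 0, 0, -2, -1, 0, 0, 0, 0, 0, -3, -1, 0, 0, 0, 0, 0, -3, -1, 0, 0, 0, 0, 0, -3, -1, 0, 0, 0, 0, 0, -3, -1, 0, 0, 0, 0, 0, 0, -1, 0, 0, 0, 0, 0, 0, -1],
)

```text
clock: 25.5
ee_pos: [0.5875, 0.183, 0.2318]
tcp_rot: [-0.305, 3.126, 0.0]
force: [0.5, -1.0, -0.4]
finger_gap: 1.0
grip_force: 0.0
```

Run:
```python
from h import *
import cv2
goto([.5876,.183,.0815])
cv2.imwrite("pics/end.png",cv2.resize(bot.capture("side")[110:310,180:400,::-1],None,fx=3,fy=3,interpolation=2)[:600])
```

```text
t 25.5 p [0.5875 0.183  0.2318] F [ 0.52 -1.01 -0.4 ] T [ 0.03  0.03 -0.01] gap 1.0 grip 0.0
tilt [0.0003 0.0001] yaw y 101.13 shift cm [-1.000e-02 -0.000e+00  1.503e+01]
```

View pics/end.png

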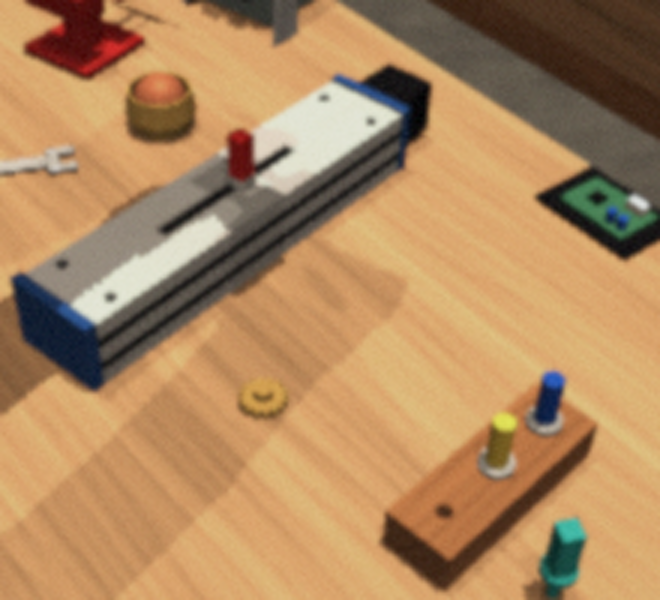

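The red pin stands upright in the groove at crop (240,158), its collar flush on the drive. The gear, blue pin and yellow pin are where they were, so I'm handing the job in.

```bash
python3 -c "
from cell import bot
print(bot.close_job())"
```

```text
the job is handed in; nothing more can be done
None
```

The red lock pin stands upright in the hidden socket, collar on the drive's top face, and released; the largest force I read was about 8 N, and the job was handed in at about 25.6 s, though the hand-in call returned no verdict.

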